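# Clamp a bushing in the bench gauge and hold a loupe in focus over it

### The arm

A 6-joint arm with a two-finger parallel gripper is mounted at the origin on the work surface. World frame = base frame: x ahead of the robot, y to its left, z up, the work surface at z = 0. Lengths are in m, angles in rad, forces in N, time in s.
With the tool pointing down it reaches from about 0.25 to 0.775 m from the base axis. Payload 4 kg.
Tool frame: the origin (TCP) lies at the centre of the arm's flange, where the gripper is bolted on; the fingertips stand 199 mm ahead of it and the grasp point (between the pads) lies 180 mm ahead of it (robot.tcp_to_tips is the distance from the TCP to the fingertips, in m); z points along the fingers, y is the line along which they close (so a half turn about z gives the same grasp; the last joint's range is limited). The gripper opens to 94 mm and grips with 3 to 60 N. Pads are 16 mm wide; open, the fingers measure 119 mm over their backs; the gripper's body (75 mm by 177 mm) begins 78 mm behind the grasp point.
Start: joints at [1.102, 0.087, 1.371, -0, 1.684, -0.103], TCP at [0.197, 0.514, 0.405] pointing down, gripper open.
Joint ranges: [-3.1, 3.1], [-0.76, 2.03], [0.27, 2.55], [-1.08, 4.22], [0.17, 2.65], [-2.57, 2.57]. Speed limits (rad/s): [2.79, 2.79, 3.14, 3.14, 3.14, 3.14].

### API

Orientations are given as [roll, pitch, yaw] about the fixed x, y, z axes, in that order (R = Rz(yaw) Ry(pitch) Rx(roll)).
In Python, from bench import telemetry, snapshot, ticket, robot gives the robot as it stands.
- The arm moves only by the tool apply_moves, never from a script. Its argument "moves" is a list that holds one entry, the list of rows, each a list of 5 numbers: the shift along the tool's x, y, z in units of 50 mm (1.0 is 50 mm), then the turn about the tool's z in units of 10 degrees (1.0 is 10 degrees), then the closure, from 0 (fully open) to 1 (shut). A call has 1 to 10 rows; each row is the pose to reach, as a shift and turn from the pose commanded when the call began, along the tool's axes at that moment; what a row does not reach only later rows make up. A row lasts 1/8 s, in which the tool goes at most 62.5 mm and 10.7 degrees, less where a joint would pass 70% of its speed; a pose out of reach is approached as far as the arm can. A call with a gripper value outside its range is refused whole. The fingers move at their own pace and stop on an object; the grip force is fixed at half the most. Time passes only in rows, so rows that repeat a pose let the fingers close. It gives the time, the measured TCP pose, the force, the opening and the grip force at its end, in the units of the state.
- telemetry.get_obs(): the state, without advancing time (a new reading comes with each control period).
- snapshot(name): name is "scene" or "top" or "wrist"; returns a dict with "image" (480x640x3 uint8, red, green, blue), "fovy" (degrees; the focal length in pixels is half the picture's height over the tangent of half this angle, whatever the lens; pixels are square), "cx", "cy" (the principal point, pixels), "R" (3x3) and "t" (3): a world point X has camera coordinates R X + t. Camera axes: x right, y down, z forward; pixel columns grow to the right and rows downward; lengths in m; the calibration is good to about 2 mm. A picture is of the moment at which its call begins. There is no depth.
- ticket.close_job(): hands the job in; it is judged then, once.
The state is a dict: "time": time; "joint_positions": joint angles; "qvel": joint speeds; "joint_torque": joint torques, N m; "tool_pos": TCP position; "ee_rot": TCP orientation; "wrist_force": force on the tool from outside, world axes, zero at the start; "wrist_torque": the same for the moment, N m; "width": finger opening in m; "finger_force": force on a finger pad.
Only numpy, scipy, OpenCV 4.12 (cv2) and the standard library are available. Lean on these libraries where they do the work, as an engineer would, in place of code of your own. Each camera call takes 0.05 s, during which the arm holds its last target. There are 200 camera calls.

### The job

Slide the orange-tabbed jaw of the bench gauge shut on the brass bushing until it presses the bushing gently against the sprung anvil and the white pointer stands in the green zone, not the red, and leave it clamped like that. Then take the loupe by its handle off the wooden rest and hold it level and still, centred over the bushing, with its lens at the height of the red collar on the gauge's post and touching nothing but your gripper. Finish while holding it there, and do not disturb the other things on the bench.

Things in the scene. Friction and masses are not known exactly. Their poses are not given: they have to be found in the camera images.
- gauge: Bench gauge, fixed. Grey bed 250 mm long (y -125 to +125), 110 wide (x -45 to +65), 20 high; origin at the underside, mid-length. Along x = 0, towards +y: sliding jaw, loose bushing on the bed, sprung anvil, blue housing (y 95 to 125, top 58 mm above the table; green and red pointer zones on it). Upright 8 mm steel post at x = 48, y = 105, to 205 mm above the table.
- jaw (a joint): Travel of the sliding jaw along the gauge's +y, in m: 0 = fully open, 0.1 = end of travel. Starts from 0 to 0.03. Friction about 5 N, so it stays where it is left. With the bushing touching both faces and the anvil at rest it reads 0.077; each further mm pushes the anvil in by 1 mm.
- jaw_tab (a point): Point on the upright orange tab that moves the jaw, in its middle, 70 mm above the table; the tab's top is at 84.5 mm. The tab is 14 mm thick along the gauge's y, 24 mm wide along its x; pinch it from above. It stands 50 mm behind (-y of) the jaw's face; between them the jaw is low (top of face 45.5 mm, of foot 31.5 mm above the table). Axes as the gauge's.
- jaw_face (a point): Centre of the jaw's steel face (36 mm wide, 24 mm high), looking to the gauge's +y at the bushing.
- anvil (a joint): How far the sprung anvil is pushed in along the gauge's +y, in m: 0 = at rest, 0.01 = against its stop. Spring about 0.5 N per mm. The white pointer moves with it: its tip enters the green zone at 0.002 and leaves it for the red at 0.008.
- anvil_face (a point): Centre of the anvil's steel face (36 mm wide, 24 mm high), looking to the gauge's -y at the bushing.
- bushing_center (a point): Loose brass bushing, about 90 g, standing upright on the gauge bed between jaw and anvil, a few mm off the centre line and off the anvil; 28 mm across and 26 mm tall (the top 8 mm only 21 mm across), dark bore seen on top. The point is its centre, half-way up. z is its axis.
- focus_mark (a point): Mid-height and axis of the red collar on the gauge's post (collar 18 mm across, 8 mm tall): its height is the height at which the lens's mid-plane must be held. It stands 140 to 170 mm above the table, different each time, and stays where it is.
- lens (a point): Centre of the loupe's lens, mid-plane. Dark steel rim 64 mm across, 12 mm thick. The loupe's handle runs from here along -x; z is up out of the lens (vertical when level).
- loupe_grip (a point): Where to hold the loupe: middle of its black handle, near the balance point, 85 mm from the lens centre along the loupe's -x, 4 mm above the lens's mid-plane. Handle: straight bar 110 mm long (x), 16 wide (y), 20 tall. Loupe about 120 g. Axes as the lens's. On the rest this point is 40 mm above the table, and the handle is free beneath, down to 6 mm, for 35 mm to either side.
- rest: Wooden rest for the loupe, fixed: base plate 220 by 70 mm, 6 mm thick, with two blocks up to 30 mm under the lens and under the handle's end. Origin at the underside's centre; the loupe lies along its x, lens to +x.
- fuel_cell_center (a point): Bystander: blue model fuel cell, 34 by 54 mm, 60 mm tall with its two terminals. Point 25 mm up.
- jar_center (a point): Bystander: glass jar with white cap, 52 mm across, 60 mm tall. Point half-way up.
- screwdriver_grip (a point): Bystander: screwdriver with blue handle lying on the bench. Point on its handle.
Not all that is in view belongs to the job. There is more than one size of the part that bears lens; the job needs the smaller.

How it is judged:
On the way, in this order (a step that is already met when the one before it is completed fails the run):
1. the bushing is clamped upright between jaw and anvil, the anvil pushed in by 2 to 8 mm (pointer in the green) (value of joint anvil between 0.002 and 0.008 m and horizontal distance between bushing_center and jaw_face below 0.0185 m and horizontal distance between bushing_center and anvil_face below 0.0185 m and angle between bushing_center's own z axis and vertical below 0.1 rad), for 0.3 s.
2. the loupe is held level over the clamped bushing at the collar's height (all of step 1 and horizontal distance between lens and bushing_center below 0.01 m and z of lens in the frame of focus_mark between -0.006 and 0.006 m and angle between lens's own z axis and vertical below 0.1 rad and linear speed of loupe below 0.03 m/s and contact force between loupe and the fingers above 0.5 N and contact force between loupe and gauge below 0.1 N and contact force between loupe and bushing below 0.1 N), for 0.3 s.
At the end, for the whole second after the job is handed in: Bushing clamped upright between jaw and anvil with the anvil pushed in 2 to 8 mm; loupe held by the gripper and touching neither gauge nor bushing, lens centre within 10 mm of the bushing's axis sideways and within 6 mm of the collar's mid-height, level within 0.1 rad, still (under 0.03 m/s) (all of step 2); the arm keeps its last pose, push and grip.
It fails at once if the anvil is pushed well past the green, almost to its stop (over 9.2 mm) (value of joint anvil above 0.0092 m).
It fails at once if the bushing is tipped over (angle between bushing_center's own z axis and vertical above 0.5 rad).
It fails at once if a bystander (fuel cell, jar or screwdriver) is moved more than 25 mm (distance of any of fuel_cell_center, jar_center, screwdriver_grip from where it was at the start of the episode above 0.025 m).
It also fails if it takes over 54 s, if anything falls off the work surface, if the arm or the gripper's body presses on something with over 40 N, if the wrist force passes 120 N, or if a joint passes its speed limit or range.

## Working session

There is one attempt and no reset: what is moved stays moved. The work goes in short steps, Python scripts to look and compute and a tool call to move; the robot and the scene stay as the last step left them, time stands still between calls to the robot, and variables do not carry over. Pictures are saved under pics/ and viewed, at most 12 in all, crops included, and the job is handed in when it is done.

Besides the shell and the picture viewer there is one more tool, called after "Emit:" by a JSON object that holds its "fn" and its "kwargs", one argument or row to a line. apply_moves: Moves the arm, as the interface text tells. Its arguments: {"type":"object","properties":{"moves":{"type":"array","items":{"type":"array","items":{"type":"array","items":{"type":"number"}}}}},"required":["moves"]}

```bash
mkdir -p pics; cat > h.py <<'E'
import numpy as np, cv2
from bench import telemetry, snapshot, ticket, robot
def save(n,f):
    s=snapshot(n); cv2.imwrite(f'pics/{f}.png',s['image'][:,:,::-1]); np.savez(f'pics/{f}.npz',**{k:s[k] for k in('fovy','cx','cy','R','t')}); return s
def cam(f):
    return np.load(f'pics/{f}.npz')
def px(f,u,v,z):
    c=cam(f); F=240/np.tan(np.radians(float(c['fovy']))/2)
    d=c['R'].T@np.array([(u-c['cx'])/F,(v-c['cy'])/F,1]); o=-c['R'].T@c['t']
    return o+d*(z-o[2])/d[2]
def proj(f,X):
    c=cam(f); F=240/np.tan(np.radians(float(c['fovy']))/2)
    p=c['R']@np.array(X)+c['t']; return p[:2]/p[2]*F+[c['cx'],c['cy']]
E
python3 -c "
from h import *
for n in('scene','top'):
  s=save(n,n); print(n,s['fovy'],-s['R'].T@s['t'])
o=telemetry.get_obs();print(o)
a=cv2.imread('pics/top.png')
"
```

```text
scene 43.32536328868793 [ 1.00636014 -0.92031824  0.87952875]
top 48.5923694730364 [0.27231042 0.02741513 1.41025668]
{'time': 0.1, 'joint_positions': array([ 1.10189431e+00,  8.78533787e-02,  1.37209395e+00, -1.36673331e-05,
        1.68362510e+00, -1.03116831e-01]), 'qvel': array([-0.00043978, -0.00166082, -0.003652  ,  0.00111808, -0.0008249 ,
       -0.0008111 ]), 'joint_torque': array([ 2.83066780e-03, -3.41255307e+01, -3.03301442e+01,  7.20724580e-02,
        3.04915407e-02, -8.18601507e-05]), 'tool_pos': array([0.19668957, 0.51350783, 0.40364066]), 'ee_rot': array([-3.13962200e+00, -1.90274339e-04,  2.77580575e+00]), 'wrist_force': array([-0.6928932 ,  0.08029787, -0.55997529]), 'wrist_torque': array([ 0.01121812, -0.02546527, -0.05304105]), 'finger_force': 0.0, 'width': 0.09427568265483635}
```

View pics/top.png

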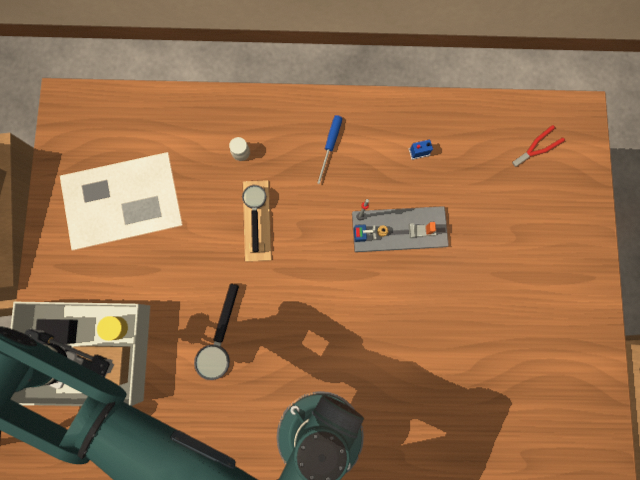

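View pics/scene.png

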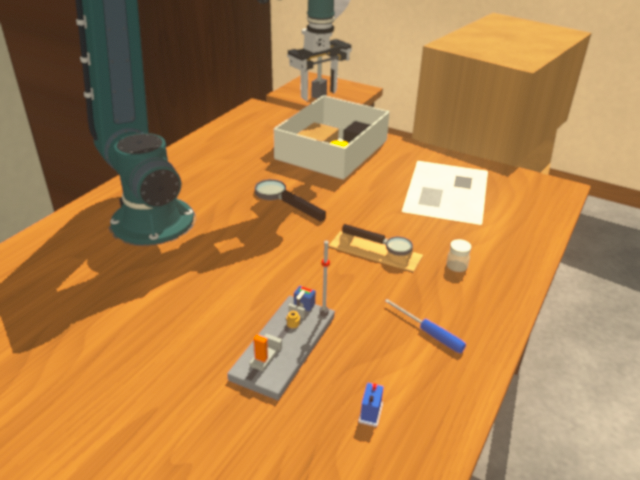

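Candidates for the loupe are the one on the wooden rest (lens at top 254,197, rim about 24 px) and the one lying on the bench (lens at 212,361, rim about 36 px). The one on the rest fits, because it is smaller and it is on the rest. I'll confirm this in a crop.

```bash
python3 -c "
from h import *
a=cv2.imread('pics/top.png')
b=cv2.resize(a[170:270,230:460],None,fx=3.4,fy=3.4,interpolation=cv2.INTER_CUBIC)
c=cv2.resize(a[280:385,185:300],None,fx=2,fy=2,interpolation=cv2.INTER_CUBIC)
im=np.zeros((b.shape[0]+c.shape[0],b.shape[1],3),np.uint8);im[:b.shape[0]]=b;im[b.shape[0]:,:c.shape[1]]=c
s=cv2.imread('pics/scene.png')[235:355,225:345]
s=cv2.resize(s,None,fx=1.75,fy=1.75,interpolation=cv2.INTER_CUBIC)
im[b.shape[0]:,300:300+s.shape[1]]=s
print(im.shape);cv2.imwrite('pics/crop1.png',im)
"
```

```text
(550, 782, 3)
```

View pics/crop1.png

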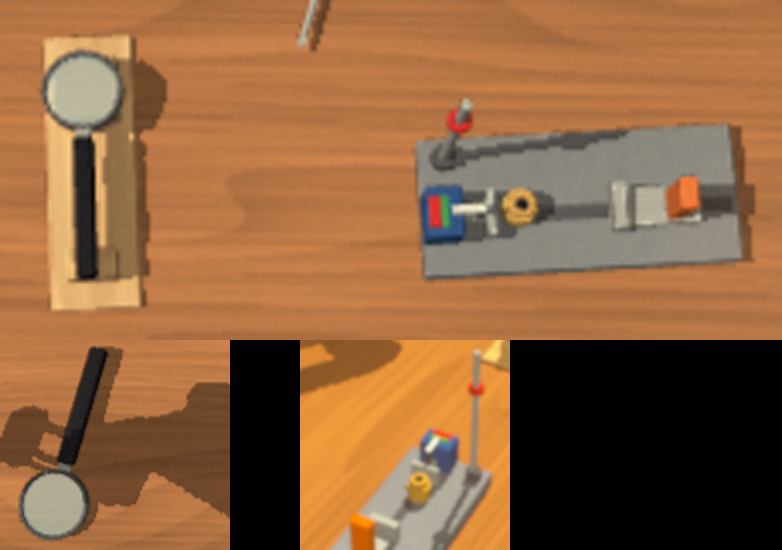

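```bash
python3 -c "
from h import *
P=lambda x,y,z:px('top',230+x/3.4,170+y/3.4,z)
cr=[P(*c,.02) for c in((416,143),(728,125),(742,258),(427,278))]  # (+x,+y),(+x,-y),(-x,-y),(-x,+y)
loc=np.array([(65,125),(65,-125),(-45,-125),(-45,125)])/1e3
W=np.array(cr)[:,:2]; a=loc-loc.mean(0);b=W-W.mean(0)
yaw=np.arctan2((a[:,0]*b[:,1]-a[:,1]*b[:,0]).sum(),(a*b).sum())
R=np.array([[np.cos(yaw),-np.sin(yaw)],[np.sin(yaw),np.cos(yaw)]]);o=W.mean(0)-R@loc.mean(0)
print('gauge',o,yaw,np.degrees(yaw),np.linalg.norm(W-(loc@R.T+o),axis=1))
post=o+R@[.048,.105]
g=lambda p:R.T@(p[:2]-o)
b=P(522,203,.046);print('bush',b,g(b))
t=P(682,190,.0845);print('tabtop',t,g(t))
f=P(613,205,.0455);print('jaw face',g(f))
from scipy.optimize import minimize_scalar
for n,uv in(('top',(230+460/3.4,170+120/3.4)),('scene',(325.6,263.))):
  r=minimize_scalar(lambda z:np.sum((proj(n,[*post,z])-uv)**2),bounds=(.1,.22),method='bounded');print('collar',n,r.x,r.fun**.5)
l=P(83,91,.042);h0=P(84,137,.05);h1=P(87,277,.05)
print('lens',l,'handle',h0,h1,'len',np.linalg.norm(h0-h1))
"
```

```text
gauge [ 0.52202312 -0.20436747] 0.08219035418470509 4.709160411469006 [0.0016179  0.00213366 0.00219991 0.00203265]
bush [ 0.52430865 -0.15559368  0.046     ] [0.00628204 0.0484215 ]
tabtop [ 0.52958187 -0.27056998  0.0845    ] [ 0.00209815 -0.06659959]
jaw face [ 0.00049378 -0.02157556]
collar top 0.1645865220248947 0.06406642631858231
collar scene 0.15275470190756413 1.0483572177047735
lens [0.6063832  0.18507456 0.042     ] handle [0.56815253 0.18196482 0.05      ] [0.45972099 0.17545813 0.05      ] len 0.10862659249081542
```

The crop confirms it: the rest loupe's rim (23 px, about 60 mm) is the smaller, against 34 px for the bench one. Gauge: yaw 4.7°, tab at crop (682,190), bushing (522,203), collar (460,120). Next I go above the tab.

```bash
cat >> h.py <<'E'
from scipy.spatial.transform import Rotation as Ro
def go(target,yaw):
    o=telemetry.get_obs(); R=Ro.from_euler('xyz',o['ee_rot']).as_matrix()
    d=R.T@(np.array(target)-o['tool_pos'])/.05
    t=-np.degrees((yaw-o['ee_rot'][2]+np.pi)%(2*np.pi)-np.pi)/10
    print('t',o['time'],'tcp',o['tool_pos'].round(4),'rpy',o['ee_rot'].round(4),'units',d.round(2),'turn',round(t,2))
E
python3 -c "
from h import *
go([.50,-.24,.40],3.224)"
```

```text
t 0.1 tcp [0.1967 0.5135 0.4036] rpy [-3.1396e+00 -2.0000e-04  2.7758e+00] units [-11.06 -11.9    0.09] turn -2.57
```

Emit:
{"fn": "apply_moves", "kwargs": {
  "moves": [
    [[-0.9,-0.9,0,-0.3,0],[-1.7,-1.8,0,-0.6,0],[-2.5,-2.7,0,-0.9,0],[-3.4,-3.6,0,-1.2,0],[-4.2,-4.5,0,-1.5,0],[-5.0,-5.4,0,-1.8,0],[-5.9,-6.3,0,-2.1,0],[-6.7,-7.2,0,-2.4,0],[-7.6,-8.1,0,-2.57,0],[-8.4,-9.0,0,-2.57,0]]
  ]
}}

```text
time: 1.35
tool_pos: [0.4282, -0.0589, 0.4044]
ee_rot: [3.141, 0.0, -3.059]
wrist_force: [0.4, 0.7, 0.9]
width: 0.094
finger_force: 0.0
```

```bash
python3 -c "
from h import *
go([.50,-.24,.40],3.224)"
```

```text
t 1.35 tcp [ 0.4282 -0.0589  0.4044] rpy [ 3.1411e+00  2.0000e-04 -3.0591e+00] units [-1.13 -3.73  0.09] turn 0.0
```

Emit:
{"fn": "apply_moves", "kwargs": {
  "moves": [
    [[-0.4,-1.1,0,0,0],[-0.8,-2.2,0,0,0],[-1.1,-3.0,0,0,0],[-1.1,-3.0,0,0,0],[-1.1,-3.0,0,0,0]]
  ]
}}

```text
time: 1.98
tool_pos: [0.495, -0.2014, 0.4041]
ee_rot: [3.14, -0.001, -3.059]
wrist_force: [-0.8, 0.6, -0.5]
width: 0.0938
finger_force: 0.0
```

```bash
python3 -c "
from h import *
s=save('wrist','w1');print(s['fovy'],-s['R'].T@s['t'],s['R'][2])
go([.50,-.24,.40],3.224)"
```

```text
63.86805956711911 [ 0.42960463 -0.20534137  0.38373457] [ 0.22758064  0.01950278 -0.97356391]
t 2.025 tcp [ 0.4949 -0.2009  0.4045] rpy [ 3.1407e+00 -5.0000e-04 -3.0580e+00] units [-0.04 -0.79  0.09] turn 0.01
```

View pics/w1.png

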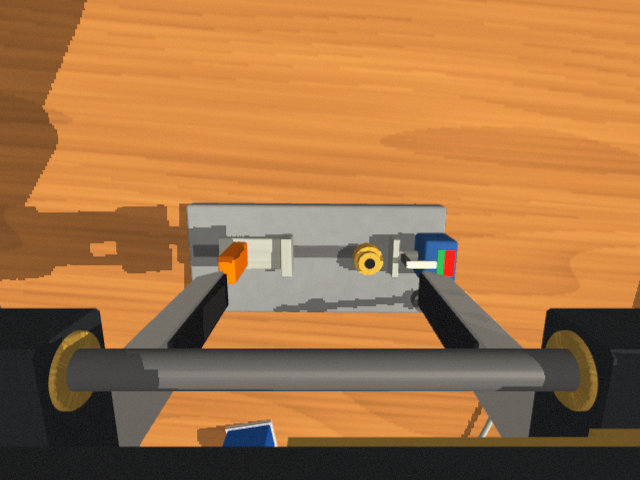

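The wrist picture shows the gauge at (188–445, 205–311), the tab at (233,262), the jaw face edge at (292,258), the bushing at (370,262) and the anvil's face at about (393,258). The pointer stands before the green.

```bash
python3 -c "
from h import *
A=px('w1',188,205,.02)[:2];B=px('w1',445,205,.02)[:2];print(A,B,np.linalg.norm(A-B),np.degrees(np.arctan2(-(B-A)[0],(B-A)[1])))
yaw=.082;R=np.array([[np.cos(yaw),-np.sin(yaw)],[np.sin(yaw),np.cos(yaw)]])
oA=A-R@[-.045,-.125];oB=B-R@[-.045,.125];o=(oA+oB)/2;print(oA,oB)
g=lambda p:R.T@(p[:2]-o)
print('face',g(px('w1',292,258,.0455)),'anvil',g(px('w1',393,258,.0455)),'bush',g(px('w1',369,262,.046)),'tab',g(px('w1',230,272,.0845)))
go([*(o+R@[0,-.068]),.25],3.224)
a=cv2.imread('pics/w1.png')[190:320,180:470];cv2.imwrite('pics/c2.png',cv2.resize(a,None,fx=2.7,fy=2.7,interpolation=cv2.INTER_CUBIC))
"
```

```text
[ 0.48957528 -0.32841452] [ 0.46903283 -0.08540858] 0.24387267708836066 4.831997800003009
[ 0.52418556 -0.20014867] [ 0.52412014 -0.2063027 ]
face [ 0.0001016  -0.02200086] anvil [-0.00010977  0.07003073] bush [0.00358542 0.04821076] tab [ 0.00112894 -0.06941013]
t 2.025 tcp [ 0.4949 -0.2009  0.4045] rpy [ 3.1407e+00 -5.0000e-04 -3.0580e+00] units [-0.58 -1.46  3.09] turn 0.01
```

View pics/c2.png

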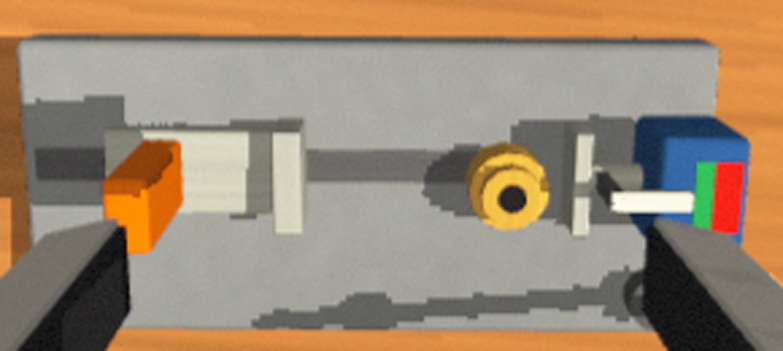

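```bash
python3 -c "
from h import *
yaw=.082;R=np.array([[np.cos(yaw),-np.sin(yaw)],[np.sin(yaw),np.cos(yaw)]]);o=np.array([.5235,-.204])
go([*(o+R@[0.001,-.071]),.255],3.224)"
```

```text
t 2.025 tcp [ 0.4949 -0.2009  0.4045] rpy [ 3.1407e+00 -5.0000e-04 -3.0580e+00] units [-0.58 -1.53  2.99] turn 0.01
```

Emit:
{"fn": "apply_moves", "kwargs": {
  "moves": [
    [[-0.5,-0.8,0.6,0,0],[-0.6,-1.52,1.2,0,0],[-0.6,-1.52,2.2,0,0],[-0.6,-1.52,2.98,0,0],[-0.6,-1.52,2.98,0,0],[-0.6,-1.52,2.98,0,0.5],[-0.6,-1.52,2.98,0,1],[-0.6,-1.52,2.98,0,1],[-0.6,-1.52,2.98,0,1],[-0.6,-1.52,2.98,0,1]]
  ]
}}

```text
time: 3.28
tool_pos: [0.5314, -0.2751, 0.2559]
ee_rot: [-3.141, 0.0, -3.059]
wrist_force: [-0.6, -0.5, -0.5]
width: 0.0478
finger_force: 0.0
```

```bash
python3 -c "
from h import *
go([.5,-.2,.255],3.224)"
```

```text
t 3.275 tcp [ 0.5314 -0.2751  0.2559] rpy [-3.1414e+00  4.0000e-04 -3.0589e+00] units [0.5  1.55 0.02] turn 0.0
```

Emit:
{"fn": "apply_moves", "kwargs": {
  "moves": [
    [[0,0,0,0,1],[0,0,0,0,1],[0,0,0,0,1],[0,0,0,0,1],[0,0,0,0,1],[0,0,0,0,1]]
  ]
}}

```text
time: 4.03
tool_pos: [0.5314, -0.2757, 0.2556]
ee_rot: [-3.14, 0.0, -3.059]
wrist_force: [1.2, -5.3, -2.7]
width: 0.014
finger_force: 30.0
```

```bash
python3 -c "
from h import *
s=save('wrist','w2')
go([.5,-.2,.255],3.224)
a=cv2.imread('pics/w2.png');cv2.imwrite('pics/w2c.png',a[100:480])"
```

```text
t 4.075 tcp [ 0.5314 -0.2756  0.2556] rpy [-3.1402e+00  2.0000e-04 -3.0594e+00] units [0.5  1.56 0.01] turn -0.0
```

View pics/w2c.png

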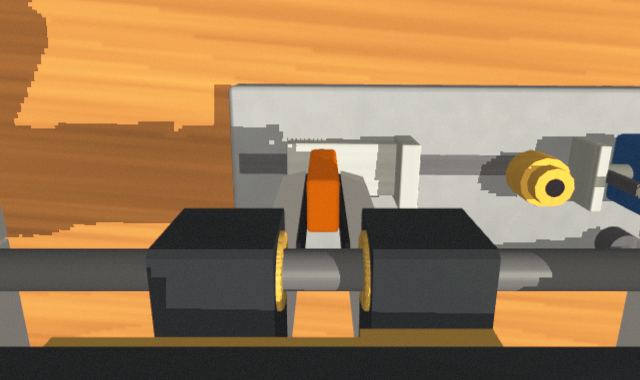

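```bash
python3 -c "
from h import *
yaw=.0823;R=np.array([[np.cos(yaw),-np.sin(yaw)],[np.sin(yaw),np.cos(yaw)]]);o=np.array([.5314,-.2756])
g=lambda p:R.T@(p[:2]-o)
for u,v in((420,275),(601,275)):print(g(px('w2',u,v,.0455)))
print(g(px('w2',555,287,.046)))
print(g(px('w2',232,186,.02)),g(px('w2',322,255,.0845)))
"
```

```text
[-0.00328131  0.05117589]
[-0.00350269  0.14441602]
[0.00290959 0.12134068]
[-0.0465061  -0.04956256] [-0.02448406  0.00073741]
```

Emit:
{"fn": "apply_moves", "kwargs": {
  "moves": [
    [[0,0.2,0,0,1],[0,0.4,0,0,1],[0,0.6,0,0,1],[0,0.8,0,0,1],[0,1.0,0,0,1],[0,1.08,0,0,1],[0,1.14,0,0,1],[0,1.2,0,0,1],[0,1.26,0,0,1],[0,1.3,0,0,1]]
  ]
}}

```text
time: 5.32
tool_pos: [0.5262, -0.2109, 0.2556]
ee_rot: [-3.139, 0.001, -3.059]
wrist_force: [2.9, -7.1, -3.8]
width: 0.0138
finger_force: 30.0
```

Emit:
{"fn": "apply_moves", "kwargs": {
  "moves": [
    [[0,0.03,0,0,1],[0,0.06,0,0,1],[0,0.08,0,0,1],[0,0.08,0,0,1]]
  ]
}}

```text
time: 5.82
tool_pos: [0.5259, -0.2074, 0.2556]
ee_rot: [-3.138, 0.001, -3.059]
wrist_force: [3.3, -6.7, -3.7]
width: 0.0138
finger_force: 30.0
```

```bash
python3 -c "
from h import *
s=save('wrist','w3');go([.5314,-.2756,.2556],3.224)
a=cv2.imread('pics/w3.png')[150:400,250:640];cv2.imwrite('pics/w3c.png',cv2.resize(a,None,fx=2,fy=2,interpolation=cv2.INTER_CUBIC))"
```

```text
t 5.875 tcp [ 0.526  -0.2074  0.2556] rpy [-3.1384e+00  1.3000e-03 -3.0595e+00] units [ 0.   -1.37  0.01] turn -0.0
```

View pics/w3c.png

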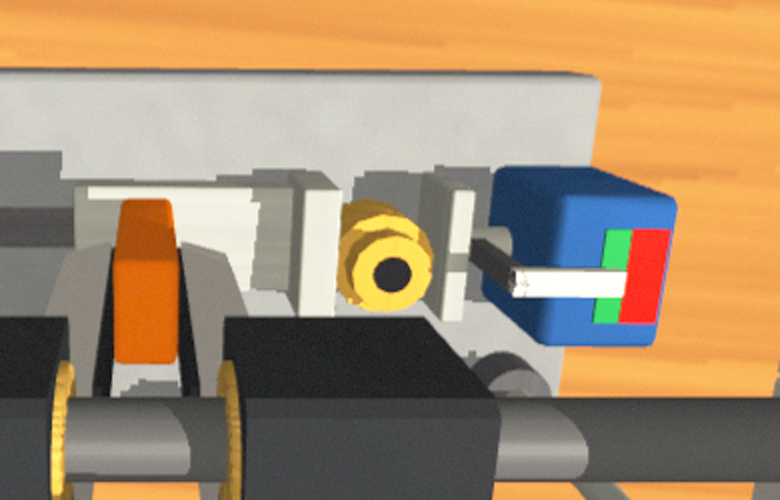

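```bash
python3 -c "
from h import *
yaw=.0823;R=np.array([[np.cos(yaw),-np.sin(yaw)],[np.sin(yaw),np.cos(yaw)]]);o=np.array([.526,-.2074])
g=lambda p:R.T@(p[:2]-o)
for u,v in((341,255),(446,250)):print(g(px('w3',250+u/2,150+v/2,.0455)))
print('end of bed',g(px('w3',250+598/2,150+80/2,.02)))
b=px('w3',250+392/2,150+273/2,.046);print(b,g(b))
for z in(.058,.06,.062,.064):print(z,[g(px('w3',250+u/2,150+v/2,zz))[1] for u,v,zz in((604,250,.058),(629,250,.058),(626,283,z))])
"
```

```text
[-0.00174804  0.05126545]
[-0.00318159  0.07822872]
end of bed [-0.04439957  0.1261386 ]
[ 0.52362278 -0.14274764  0.046     ] [0.00294571 0.06462895]
0.058 [np.float64(0.11112036935818517), np.float64(0.11711938945072375), np.float64(0.11762068088869419)]
0.06 [np.float64(0.11112036935818517), np.float64(0.11711938945072375), np.float64(0.11630865651998579)]
0.062 [np.float64(0.11112036935818517), np.float64(0.11711938945072375), np.float64(0.11499663215127737)]
0.064 [np.float64(0.11112036935818517), np.float64(0.11711938945072375), np.float64(0.11368460778256895)]
```

```bash
python3 -c "
from h import *
yaw=.0823;R=np.array([[np.cos(yaw),-np.sin(yaw)],[np.sin(yaw),np.cos(yaw)]])
g=lambda p:(R.T@p[:2])[1]*1000
for z in(.058,.06,.061,.062,.063,.064,.066):
  q=lambda u,v,zz:g(px('w1',180+u/2.7,190+v/2.7,zz)); r=lambda u,v,zz:g(px('w3',250+u/2,150+v/2,zz))
  print(z,'w1',q(694,203,z)-q(695.5,203,.058),'w3',r(626,283,z)-r(604,283,.058),r(630,283,.058)-r(604,283,.058),q(714,203,.058)-q(695.5,203,.058))
"
python3 - <<'E'
from h import *
s=save('scene','s2');a=cv2.imread('pics/s2.png')[270:330,260:340];b=cv2.imread('pics/scene.png')[270:330,260:340]
cv2.imwrite('pics/s2c.png',cv2.resize(np.hstack([b,a]),None,fx=5,fy=5,interpolation=cv2.INTER_CUBIC))
E
```

```text
0.058 w1 -0.48974733228689615 w3 5.334254764163433 6.303970055545619 6.040248840164907
0.06 w1 -1.1104678008950941 w3 4.022230395455011 6.303970055545619 6.040248840164907
0.061 w1 -1.4208280351991789 w3 3.3662182111007724 6.303970055545619 6.040248840164907
0.062 w1 -1.731188269503292 w3 2.7102060267465617 6.303970055545619 6.040248840164907
0.063 w1 -2.0415485038074053 w3 2.054193842392351 6.303970055545619 6.040248840164907
0.064 w1 -2.35190873811149 w3 1.3981816580381405 6.303970055545619 6.040248840164907
0.066 w1 -2.9726292067196596 w3 0.08615728932974775 6.303970055545619 6.040248840164907
```

Emit:
{"fn": "apply_moves", "kwargs": {
  "moves": [
    [[0,0,0,0,0.6],[0,0,0,0,0.6],[0,0,0,0,0.6],[0,0,0,0,0.6],[0,0,-0.5,0,0.6],[0,0,-1.5,0,0.5],[0,0,-2.5,0,0.5],[0,0,-3.5,0,0.3],[0,0,-3.5,0,0.2]]
  ]
}}

```text
time: 7.05
tool_pos: [0.5258, -0.2062, 0.4368]
ee_rot: [-3.136, 0.009, -3.058]
wrist_force: [-0.3, -0.4, -0.0]
width: 0.0636
finger_force: 0.0
```

Emit:
{"fn": "apply_moves", "kwargs": {
  "moves": [
    [[0.3,0.9,0,0,0.2],[0.6,1.8,0,0,0.2],[0.6,1.8,0,0,0.2],[0.6,1.8,0,0,0.2]]
  ]
}}

```text
time: 7.55
tool_pos: [0.4884, -0.1192, 0.4298]
ee_rot: [3.142, -0.001, -3.059]
wrist_force: [0.2, -0.7, -0.0]
width: 0.0753
finger_force: 0.0
```

```bash
python3 - <<'E'
from h import *
s=save('wrist','w4');go([.5,-.1,.43],3.224);print(-s['R'].T@s['t'])
yaw=.0823;R=np.array([[np.cos(yaw),-np.sin(yaw)],[np.sin(yaw),np.cos(yaw)]]);
c=proj('w4',[.522,-.13,.05]).astype(int);print(c)
x0,y0=max(c[0]-160,0),max(c[1]-90,0)
print(x0,y0);a=cv2.imread('pics/w4.png')[y0:y0+200,x0:x0+266];cv2.imwrite('pics/w4c.png',cv2.resize(a,None,fx=3,fy=3,interpolation=cv2.INTER_CUBIC))
E
```

```text
t 7.6 tcp [ 0.4886 -0.1197  0.4298] rpy [ 3.1414e+00 -1.1000e-03 -3.0593e+00] units [-0.26  0.37 -0.  ] turn -0.0
[ 0.4230142  -0.12319511  0.40943832]
[307 255]
147 165
```

View pics/w4c.png

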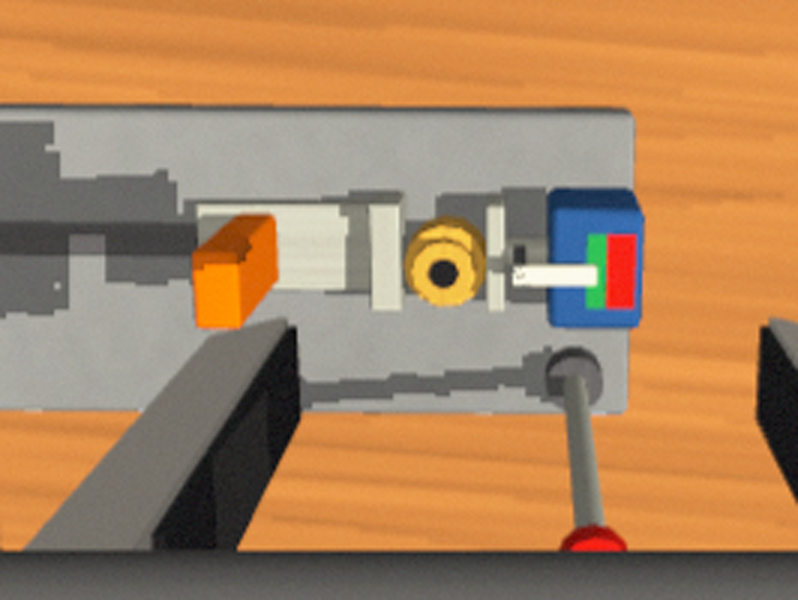

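Pointer tip at crop (598,275) stands mid-green (587–607), so the anvil is pushed in about 4.5–5 mm. The bushing bore is at (443,273). Next I measure the collar by triangulation, and the bushing.

```bash
cat > m.py <<'E'
from h import *
from scipy.optimize import least_squares
def red(f,box):
    a=cv2.imread(f'pics/{f}.png'); x,y,w,h=box; s=cv2.cvtColor(a[y:y+h,x:x+w],cv2.COLOR_BGR2HSV)
    m=((s[...,0]<5)|(s[...,0]>172))&(s[...,1]>170)&(s[...,2]>80); v,u=np.nonzero(m); return u.mean()+x,v.mean()+y,m.sum(),v.min()+y,v.max()+y
E
python3 - <<'E'
from m import *
save('scene','s3');save('top','t3')
ob=[]
for f,b in(('scene',(312,250,28,26)),('s3',(312,250,28,26)),('top',(355,193,20,20)),('t3',(355,193,20,20))):
    r=red(f,b);print(f,np.round(r,1)); ob.append((f,r[:2]))
for sel in([ob[0],ob[2]],[ob[1],ob[3]]):
  r=least_squares(lambda X:np.concatenate([proj(f,X)-p for f,p in sel]),[.56,-.1,.155]);print(r.x,r.fun.round(2))
for u,v in((443,273),):print('bush w4',px('w4',147+u/3,165+v/3,.046))
print('postbase',px('w4',147+573/3,165+370/3,.03))
print('bed end corner',px('w4',147+633/3,165+110/3,.02))
E
```

```text
scene [325.7 262.3   6.  261.  263. ]
s3 [326.2 262.2   5.  261.  263. ]
top [364.1 206.   21.  203.  208. ]
t3 [362.2 203.8   4.  203.  205. ]
[ 0.56226679 -0.09384821  0.1534015 ] [-0.17  0.02 -0.11 -0.17]
[ 0.56475974 -0.0913219   0.1534874 ] [ 1.04 -0.15  0.7   1.09]
bush w4 [ 0.52449803 -0.14245996  0.046     ]
postbase [ 0.5599545  -0.09595833  0.03      ]
bed end corner [ 0.46935781 -0.08373241  0.02      ]
```

```bash
python3 -c "
from h import *
go([.5216,.1797,.36],3.205)"
```

```text
t 7.7 tcp [ 0.4887 -0.12    0.43  ] rpy [ 3.1413e+00 -1.0000e-03 -3.0600e+00] units [-1.14  5.92  1.4 ] turn 0.1
```

Emit:
{"fn": "apply_moves", "kwargs": {
  "moves": [
    [[-0.2,1.0,0,0,0.2],[-0.4,2.0,0,0,0.2],[-0.6,3.0,0.2,0,0.2],[-0.8,4.0,0.6,0.1,0.2],[-1.0,5.0,1.0,0.1,0.2],[-1.14,5.9,1.4,0.1,0.2],[-1.14,5.9,1.4,0.1,0.2],[-1.14,5.9,1.4,0.1,0.2]]
  ]
}}

```text
time: 8.7
tool_pos: [0.5214, 0.1789, 0.3606]
ee_rot: [-3.141, -0.0, -3.077]
wrist_force: [0.2, 0.4, -0.3]
width: 0.0753
finger_force: 0.0
```

```bash
python3 -c "
from h import *
s=save('wrist','w5');print(-s['R'].T@s['t']);go([.5216,.1797,.22],3.205)
print(proj('w5',[.5216,.1797,.05]))"
```

```text
[0.45589154 0.17614316 0.34021538]
t 8.75 tcp [0.5214 0.1785 0.3612] rpy [-3.1411e+00  9.0000e-04 -3.0779e+00] units [-0.    0.02  2.82] turn 0.0
[322.35732717 238.62971912]
```

View pics/w5.png

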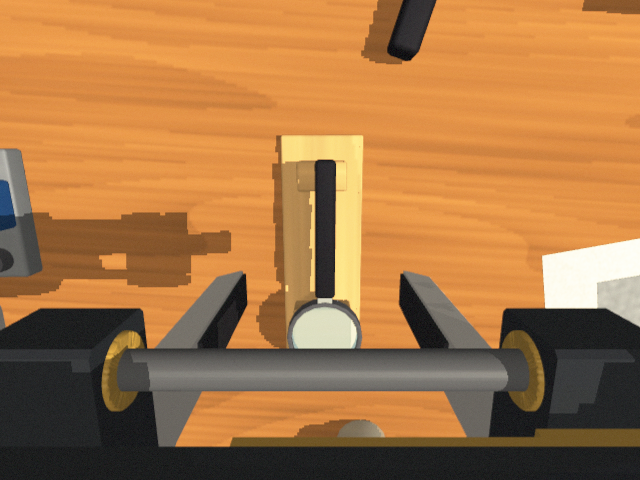

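The picture shows the handle from (325,160) to (325,297), straight in the image, with the rim below it, centred between the open fingers.

```bash
python3 -c "
from h import *
a=px('w5',325.5,160,.05);b=px('w5',325,297,.05);m=(a+b)/2;print(a,b,np.linalg.norm(a-b),np.arctan2(*(b-a)[[1,0]]),m)
d=(b-a)/np.linalg.norm(b-a);print('lens est',m+.085*d)
go([m[0],m[1],.22],3.2)"
```

```text
[0.46212724 0.17808949 0.05      ] [0.56931395 0.18497756 0.05      ] 0.1074078094683583 0.06417407657295224 [0.5157206  0.18153353 0.05      ]
lens est [0.60054563 0.18698458 0.05      ]
t 8.75 tcp [0.5214 0.1785 0.3612] rpy [-3.1411e+00  9.0000e-04 -3.0779e+00] units [0.11 0.07 2.82] turn 0.03
```

Emit:
{"fn": "apply_moves", "kwargs": {
  "moves": [
    [[0.07,0.06,0.9,0,0.2],[0.07,0.06,1.8,0,0.3],[0.07,0.06,2.5,0,0.4],[0.07,0.06,2.82,0,0.5],[0.07,0.06,2.82,0,1],[0.07,0.06,2.82,0,1],[0.07,0.06,2.82,0,1],[0.07,0.06,2.82,0,1],[0.07,0.06,2.82,0,1],[0.07,0.06,2.82,0,1]]
  ]
}}

```text
time: 10.0
tool_pos: [0.5178, 0.1823, 0.2215]
ee_rot: [-3.141, 0.003, -3.076]
wrist_force: [0.1, -2.4, 6.7]
width: 0.0159
finger_force: 30.0
```

Emit:
{"fn": "apply_moves", "kwargs": {
  "moves": [
    [[0,0,0,0,1],[0,0,0,0,1],[0,0,0,0,1],[0,0,0,0,1]]
  ]
}}

```text
time: 10.5
tool_pos: [0.5178, 0.1823, 0.2215]
ee_rot: [-3.141, 0.003, -3.076]
wrist_force: [-0.1, -2.6, 5.7]
width: 0.0158
finger_force: 30.0
```

Emit:
{"fn": "apply_moves", "kwargs": {
  "moves": [
    [[0,0,-0.3,0,1],[0,0,-0.8,0,1],[0,0,-1.6,0,1],[0,0,-2.4,0,1],[0,0,-3.2,0,1],[0,0,-4.0,0,1],[0,0,-4.2,0,1],[0,0,-4.2,0,1]]
  ]
}}

```text
time: 11.5
tool_pos: [0.5169, 0.1825, 0.4295]
ee_rot: [3.141, -0.0, -3.076]
wrist_force: [-0.6, 0.4, -2.2]
width: 0.0155
finger_force: 30.0
```

```bash
python3 -c "
from h import *
go([.4385,-.1475,.43],3.205)"
```

```text
t 11.5 tcp [0.5169 0.1825 0.4295] rpy [ 3.1412e+00 -1.0000e-04 -3.0760e+00] units [ 2.   -6.48 -0.01] turn 0.01
```

Emit:
{"fn": "apply_moves", "kwargs": {
  "moves": [
    [[0.2,-0.5,0,0,1],[0.5,-1.3,0,0,1],[0.8,-2.1,0,0,1],[1.1,-2.9,0,0,1],[1.4,-3.7,0,0,1],[1.7,-4.5,0,0,1],[1.9,-5.3,0,0,1],[2.0,-6.0,0,0,1],[2.0,-6.48,0,0,1],[2.0,-6.48,0,0,1]]
  ]
}}

```text
time: 12.75
tool_pos: [0.4382, -0.1486, 0.4267]
ee_rot: [3.139, -0.005, -3.079]
wrist_force: [0.2, 1.3, -1.7]
width: 0.0156
finger_force: 30.0
```

Emit:
{"fn": "apply_moves", "kwargs": {
  "moves": [
    [[0,0,0.4,0,1],[0,0,0.8,0,1],[0,0,1.2,0,1],[0,0,1.6,0,1],[0,0,1.8,0,1],[0,0,1.8,0,1],[0,0,1.8,0,1]]
  ]
}}

```text
time: 13.62
tool_pos: [0.4386, -0.1473, 0.3403]
ee_rot: [-3.141, 0.001, -3.076]
wrist_force: [-0.1, -0.1, -1.8]
width: 0.0157
finger_force: 30.0
```

```bash
python3 - <<'E'
from h import *
go([.4385,-.1475,.339],3.205)
for n in('wrist','scene','top'): save(n,n[0]+'6')
w=cv2.imread('pics/w6.png')
s=cv2.resize(cv2.imread('pics/s6.png')[230:340,230:350],None,fx=2.18,fy=2.18,interpolation=cv2.INTER_CUBIC)
t=cv2.resize(cv2.imread('pics/t6.png')[170:270,330:450],None,fx=2.18,fy=2.18,interpolation=cv2.INTER_CUBIC)
im=np.zeros((600,800,3),np.uint8);im[:360,:480]=cv2.resize(w,(480,360),interpolation=cv2.INTER_AREA)
im[360:360+s.shape[0],:s.shape[1]]=s;im[360:360+t.shape[0],300:300+t.shape[1]]=t
cv2.imwrite('pics/m6.png',im)
E
```

```text
t 13.625 tcp [ 0.4386 -0.1473  0.3403] rpy [-3.1413e+00  1.1000e-03 -3.0760e+00] units [ 0.   -0.    0.03] turn 0.01
```

View pics/m6.png

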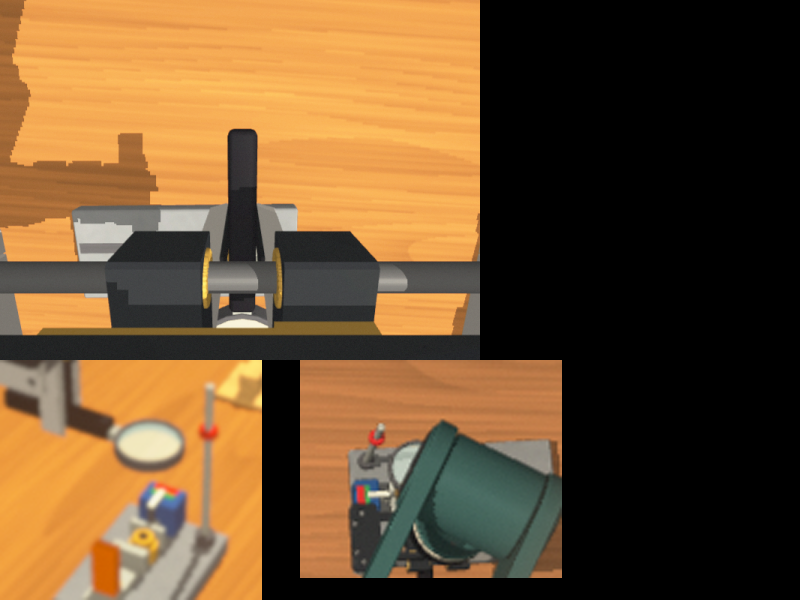

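Scene crop: the loupe rim spans (113–185, 420–471) and its centre is about (149,446). It is level, above the bushing and clear of the post. The collar is at (208,433). I'll compare this with the predicted projections in the same camera.

```bash
python3 - <<'E'
from m import *
for z in(.148,.1534,.158):print(z,proj('s6',[.5236,-.142,z]))
print('obs',230+149/2.18,230+(446-360)/2.18)
for z in(.148,.1534,.158):print('collar',z,proj('s6',[.562,-.095,z]))
r=red('s6',(312,250,28,26));print(r)
# rim outline prediction
P=lambda c:np.array([proj('s6',[c[0]+.032*np.cos(t),c[1]+.032*np.sin(t),c[2]+h]) for t in np.linspace(0,6.28,60) for h in(-.006,.006)])
p=P([.5236,-.142,.1534]);q=(p-230)*2.18+[0,360];print('pred box',q.min(0),q.max(0))
a=cv2.imread('pics/s6.png')[250:285,275:320];g=cv2.cvtColor(a,cv2.COLOR_BGR2HSV)
m=(g[...,1]<110);n,l,st,ce=cv2.connectedComponentsWithStats(m.astype(np.uint8));print(st[1:]+[275,250,0,0,0],p.min(0),p.max(0))
E
```

```text
0.148 [295.83428509 271.21117014]
0.1534 [295.82596695 269.02427752]
0.158 [295.81884534 267.1519589 ]
obs 298.348623853211 269.44954128440367
collar 0.148 [325.02320368 264.79190517]
collar 0.1534 [325.0932326  262.62123348]
collar 0.158 [325.15318358 260.76294557]
(np.float64(326.0), np.float64(263.0), np.int64(4), np.int64(262), np.int64(264))
pred box [107.17978797 417.82393735] [179.70969062 473.3654266 ]
[[276 257   4   2   8]
 [278 258  37  22 621]] [279.16504035 256.5247419 ] [312.4356379  282.00248927]
```

```bash
python3 - <<'E'
from m import *
print('bush top pred',proj('s6',[.524,-.1425,.046]))
c0=proj('s6',[.524,-.1425,.15])
print('per 10mm x,y at lens',proj('s6',[.534,-.1425,.15])-c0,proj('s6',[.524,-.1325,.15])-c0)
a=cv2.imread('pics/s6.png')
b=np.hstack([cv2.resize(a[250:290,270:320],(500,400),interpolation=cv2.INTER_NEAREST),cv2.resize(a[295:335,280:310],(300,400),interpolation=cv2.INTER_NEAREST)])
cv2.imwrite('pics/z6.png',b)
E
```

```text
bush top pred [296.0216987  310.60937307]
per 10mm x,y at lens [4.41921732 1.68217954] [ 2.70074231 -2.74012968]
```

View pics/z6.png

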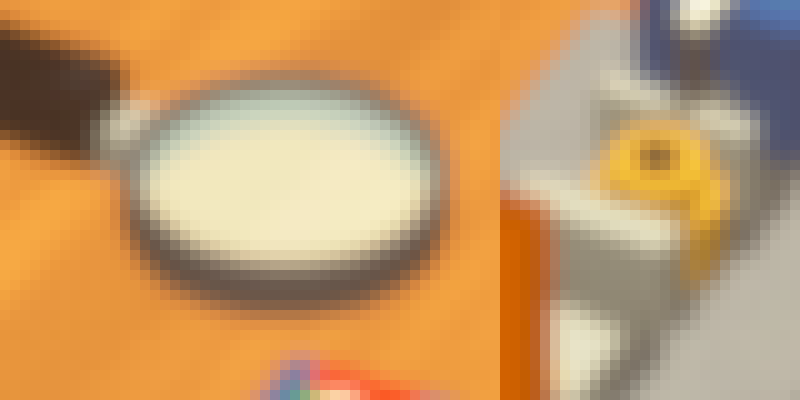

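The rim centre is at about scene (298.3, 269.0), and the bushing bore is at (295.7, 310.5), which matches its prediction. The lens is about 4 mm too far in +x and about 1.5 mm high, so I correct both.

Emit:
{"fn": "apply_moves", "kwargs": {
  "moves": [
    [[0.04,0,0.01,0,1],[0.08,0,0.03,0,1],[0.08,0,0.03,0,1],[0.08,0,0.03,0,1],[0.08,0,0.03,0,1],[0.08,0,0.03,0,1],[0.08,0,0.03,0,1]]
  ]
}}

```text
time: 14.65
tool_pos: [0.4345, -0.1477, 0.3382]
ee_rot: [3.141, 0.0, -3.076]
wrist_force: [0.0, 0.8, -0.8]
width: 0.016
finger_force: 30.0
```

```bash
python3 - <<'E'
from m import *
o=telemetry.get_obs();print(o['tool_pos'],o['finger_force'],o['width'],abs(o['qvel']).max())
save('scene','s7');a=cv2.imread('pics/s7.png')[250:290,270:320];g=cv2.cvtColor(a,cv2.COLOR_BGR2HSV)
for f in('s6','s7'):
  g=cv2.cvtColor(cv2.imread(f'pics/{f}.png')[250:285,280:320],cv2.COLOR_BGR2HSV);m=(g[...,1]<90)&(g[...,2]>150);v,u=np.nonzero(m);print(f,u.mean()+280,v.mean()+250)
print(ticket.close_job())
E
```

```text
[ 0.43446288 -0.14770044  0.33816   ] 29.994910061359406 0.016016503985851433 0.002267779483058271
s6 297.45061728395063 266.84156378600824
s7 295.49789915966386 267.203781512605
the job is handed in; nothing more can be done
None
```

The job is handed in, with no verdict shown: by my image measurements the bushing is clamped with the pointer mid-green, and the loupe from the rest is held still, centred over the bushing at the red collar's height.

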